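# Open the push-and-turn safety cap of a stain-remover bottle on the cleaner's counter

## Task

Open the square stain-remover bottle that stands in the bottle rack on the counter: press its safety cap right down, keep it pressed while you turn it anticlockwise until the arrow on the cap faces the raised mark on the bottle's shoulder, then lift the cap straight off. Finish still holding the cap in the gripper, level and clear above the open mouth (its underside a good 3 cm above the mouth, no more than about 15 cm); leave the bottle standing in its rack and do not disturb the jar, bell, spray bottle or stapler.

Things in the scene. Friction and masses are not known exactly. Their poses are not given: they have to be found in the camera images.
- cap: Grey ribbed push-and-turn safety cap on the square bottle: cylinder 52 mm across, 25.5 mm tall, 30 g. Origin: centre of its underside, z up; +x is where the flat dark arrow on its top points. Closed: underside 122.5 mm above the bottle's underside and 4.5 mm above its shoulder; arrow 0.95 to 1.38 rad clockwise (from above) of the mark. Turning it pressed takes under 0.4 N m.
- cap_top (a point): Centre of the cap's top face, where the arrow is. A sprung liner inside the cap resists pressing: 6 N to start moving, 1.5 N more per mm; it bottoms at 4.5 mm (13 N). Pressed 3.5 to 4.5 mm, the cap turns past a safety tooth that otherwise stops it 0.89 rad short of the mark (anticlockwise from above). Grip it with 30 N or more to press and turn it.
- bottle: Square white wide-mouth plastic bottle, about 0.5 kg, loose but held from turning by its square rack pocket (about 1.5 mm play each side): body 76 x 76 mm and 108 mm tall, round shoulder 55 mm across up to 118 mm, neck with its mouth (rim) at 138 mm. Origin: centre of its underside, z up, the neck's axis; +x points to the mark.
- mark (a point): Small dark raised triangle on the bottle's shoulder, on the bottle's +x axis, 32 mm from the neck's axis and 110 mm above the bottle's underside. With the arrow within 0.12 rad of it the cap's two inner lugs are in the gaps of the neck's flange: the spring raises it slightly and it lifts straight off, clear of the neck after 20 mm. A stop ends the turn 0.14 rad past the mark.
- rack: Low steel rack fixed to the counter, 87 x 170 mm and 60 mm high, walls and floor 4 mm, with two square pockets side by side along its y axis, centred 41.5 mm either side of its origin; the bottle stands in one and the jar in the other. Origin: centre of its underside on the counter.
- jar: Short round white jar with a steel screw lid, 74 mm across, 86 mm tall, in the other pocket of the rack; a bystander. Origin: centre of its underside.
- bell: Steel counter bell, 84 mm across, 56 mm tall, a bystander to the left. Origin: centre of its underside.
- spray: White trigger spray bottle with an orange head, 70 mm across, 242 mm tall, a bystander to the right. Origin: centre of its underside.
- stapler: Black desk stapler, 36 x 135 x 44 mm, its length along its y axis, a bystander to the left. Origin: centre of its underside.
There are look-alikes about, which are no part of the job. Of the things that look like the cap, the smaller one is meant.

How it is judged (in metres and radians):
On the way, in this order (a step that is already met when the one before it is completed fails the run):
1. the cap is pressed down at least 1.5 mm, by the gripper, before it has been turned past the tooth (z of cap in the frame of bottle below 0.121 m and angle between the x axis of cap and the x axis of bottle, either way round above 0.8 rad and contact force between the fingers and cap above 1 N), for 0.05 s.
2. the cap, still on the neck, is turned until its arrow is within 0.2 rad of the bottle's mark (angle between the x axis of cap and the x axis of bottle, either way round below 0.2 rad and z of cap in the frame of bottle below 0.13 m), for 0.05 s.
At the end, for the whole second after the job is handed in: The gripper holds the cap still and level (within 0.2 rad), its underside 22 to 162 mm above the bottle's mouth and within 30 mm of the bottle's axis, not touching the bottle; the bottle stands upright in its rack pocket, within 10 mm of where it was (z of cap in the frame of bottle between 0.16 and 0.3 m and horizontal distance between cap and bottle below 0.03 m and angle between cap's own z axis and vertical below 0.2 rad and contact force between the fingers and cap above 1 N and contact force between cap and bottle below 0.1 N and linear speed of cap below 0.03 m/s and angle between bottle's own z axis and vertical below 0.06 rad and distance of bottle from where it was at the start of the episode below 0.01 m and linear speed of bottle below 0.02 m/s and z of bottle in the frame of rack below 0.008 m); the arm keeps its last pose, push and grip.
It fails at once if the bottle is lifted out of its pocket or tipped (z of bottle in the frame of rack above 0.025 m or angle between bottle's own z axis and vertical above 0.25 rad).
It fails at once if the jar, bell, spray bottle or stapler is pushed more than 25 mm (distance of any of jar, bell, spray, stapler from where it was at the start of the episode above 0.025 m).
It also fails if it takes over 38 s, if anything falls off the work surface, if the arm or the gripper's body presses on something with over 40 N, if the wrist force passes 120 N, or if a joint passes its speed limit or range.

## Robot

A 6-joint arm with a two-finger parallel gripper is mounted at the origin on the work surface. World frame = base frame: x ahead of the robot, y to its left, z up, the work surface at z = 0. Lengths are in mm, angles in rad, forces in N, time in s.
With the tool pointing down it reaches from about 275 to 725 mm from the base axis. Payload 15.9 kg.
Tool frame: the origin (TCP) lies on the mounting face of the last link; the fingertips stand 173 mm ahead of it and the grasp point (between the pads) lies 155 mm ahead of it (arm.tip_reach is the z of the fingertips in the tool frame, in mm); z points along the fingers, y is the direction in which the jaws open and shut (so a half turn about z gives the same grasp; the last joint's range is limited). The gripper opens to 85 mm and grips with 20 to 120 N. Pads are 22 mm wide; open, the fingers measure 114 mm over their backs; the gripper's body (76 mm by 85 mm) begins 54 mm behind the grasp point. The pads swing forward as they close: fully open they stand 13 mm farther back than shut.
Start: joints at [-1.17, 0.213, -0.034, 1.323, 0, 1.571], TCP at [195.07, -460.362, 404.706] pointing down, gripper open.
Joint ranges: [-2.98, 2.98], [-0.74, 1.72], [-1.14, 1.35], [-2.1, 2.04], [-1.57, 1.44], [-3.14, 3.14]. Speed limits (rad/s): [1.89, 1.89, 2.39, 2.57, 3.14, 3.14].

## Interface

Orientations are given as a unit quaternion [x, y, z, w].
In Python, from station import telemetry, optics, ticket, models, arm gives the robot as it stands.
- The arm moves only by the tool move_arm, never from a script. Its argument "motion" is text: rows parted by semicolons, each of 7 numbers parted by spaces: the shift along the world's x, y, z in units of 25 mm (1.0 is 25 mm), then the turn, a rotation vector about the world's x, y, z in units of 10 degrees (1.0 is 10 degrees), then the closure, from -1 (fully open) to 1 (shut). A call has 1 to 12 rows; each row shifts and turns the commanded pose from where the row before left it; what a row does not reach is not made up. A row lasts 1/8 s, in which the tool goes at most 62.5 mm and 10.7 degrees, less where a joint would pass 70% of its speed; a pose out of reach is approached as far as the arm can. A call is refused whole if a number of a shift passes 1 or a number of a turn 1, either way. A call with a gripper value outside its range is refused whole. The fingers move at their own pace and stop on an object; "force" is the grip in N (left out, the last holds). Time passes only in rows, so rows that do not move let the fingers close. It gives the time, the measured TCP pose, the force and the opening at its end, in the units of the state.
- telemetry.observe(): the state, without advancing time (a new reading comes with each control period).
- optics.grab_frame(name): name is "scene" or "top" or "wrist"; returns a dict with "img" (420x560x3 uint8, red, green, blue), "z_map" (420x560 float32, mm along the optical axis (not along the pixel's ray), 0 where there is no reading), "mtx" (3x3 intrinsics, pixels), "R" (3x3) and "t" (3): a world point X has camera coordinates R X + t. Camera axes: x right, y down, z forward; pixel columns grow to the right and rows downward; lengths in mm; the calibration is good to about 2 mm. A picture is of the moment at which its call begins.
- ticket.job_done(): hands the job in, once; it reports no verdict.
Trained networks look in a picture, given as the dict that the camera call returned (one of the last four; its "shot" number tells which), for a name from the list of things; names that differ only in an ending like _2 or _b are one class to them, and where a whole thing is asked for, a point or a joint stands for the part that bears it (a point fixed in the world has none). Each returns a list of dicts, best first, with "p" (0 to 1); they miss things now and then, are a little off and sometimes report something else, mostly with a low value. They report only what shows in the picture. A call takes as long as a camera call. They do not tell look-alikes from the thing itself.
- models.find_in(query, picture): "extent" ([centre column, centre row, width, height] in pixels, round what is visible of it).
- models.masks_of(query, picture): "mask" (420x560 bool, what is visible of it) and "extent" ([centre column, centre row, width, height] in pixels, round what is visible of it).
The state is a dict: "t": time; "q": joint angles; "dq": joint speeds; "joint_efforts": joint torques, N m; "position": TCP position; "eef_rot": TCP orientation; "ft_force": force on the tool from outside, world axes, zero at the start; "moment": the same for the moment, N m; "width": finger opening in mm.
Only numpy, scipy, OpenCV 4.12 (cv2) and the standard library are available. Lean on these libraries where they do the work, as an engineer would, in place of code of your own. Each camera call takes 0.05 s, during which the arm holds its last target. There are 200 camera calls.

## Working session

There is one attempt and no reset: what is moved stays moved. The work goes in short steps, Python scripts to look and compute and a tool call to move; the robot and the scene stay as the last step left them, time stands still between calls to the robot, and variables do not carry over. Pictures are saved under pics/ and viewed, about 8 in all and at most 12, crops included, and the job is handed in when it is done.

Besides the shell and the picture viewer there is one more tool, called after "Emit:" by a JSON object that holds its "name" and its "arguments". move_arm: Moves the arm, as the interface text tells. Its arguments: {"type":"object","properties":{"motion":{"type":"string"},"force":{"type":"number"}},"required":["motion"]}

```bash
mkdir -p pics; cat > h.py <<'E'
import numpy as np, cv2
from station import telemetry, optics, ticket, models, arm
def save(n,img,s=1):
    cv2.imwrite('pics/'+n,cv2.resize(img[:,:,::-1],None,fx=s,fy=s,interpolation=cv2.INTER_CUBIC))
def world(f,m):
    v,u=np.nonzero(m&(f['z_map']>0)); z=f['z_map'][v,u]
    K=f['mtx']; c=np.stack([(u-K[0,2])/K[0,0]*z,(v-K[1,2])/K[1,1]*z,z])
    return (f['R'].T@(c-np.array(f['t']).reshape(3,1))).T
def proj(f,X):
    c=f['R']@np.array(X,float)+np.array(f['t']).ravel(); p=f['mtx']@c; return p[:2]/p[2]
E
python3 - <<'E'
from h import *
a=optics.grab_frame('scene');b=optics.grab_frame('top')
im=np.hstack([a['img'],b['img']]); save('a.png',im,0.71)
for n,f in(('scene',a),('top',b)):
  for q in('cap','bottle','rack','jar','bell','spray','stapler'):
    for d in models.masks_of(q,f)[:3]:
      P=world(f,d['mask']); 
      if len(P): t=P[P[:,2]>np.percentile(P[:,2],98)-6]; print(n,q,round(d['p'],2),np.round(d['extent']),'med',np.median(P,0).round(),'top',t.mean(0).round(),np.ptp(t,0).round())
E
```

```text
scene cap 0.9 [302. 209.  26.  18.] med [525.  61. 152.] top [518.  59. 154.] [55. 51.  7.]
scene cap 0.63 [309. 205.  24.  19.] med [365.  31.  36.] top [364.  25.  37.] [56. 62.  8.]
scene bottle 0.94 [297. 229.  36.  36.] med [545.  71. 107.] top [534.  65. 123.] [51. 58. 15.]
scene rack 0.55 [283. 241.  85.  42.] med [565.  33.  30.] top [565.  29.  60.] [131. 174.   9.]
scene rack 0.31 [298. 213.  22.  21.] med [526.  61. 152.] top [518.  59. 154.] [55. 51.  7.]
scene jar 0.81 [266. 228.  30.  33.] med [556. -14.  90.] top [547. -18.  92.] [76. 73. 10.]
scene bell 0.81 [453. 271.  36.  32.] med [434. 434.  33.] top [416. 433.  48.] [45. 44. 15.]
scene spray 0.64 [115. 159.  36.  91.] med [ 587. -457.  131.] top [ 562. -476.  243.] [88. 60.  9.]
scene spray 0.57 [281. 242.  88.  45.] med [567.  33.  29.] top [568.  23.  60.] [108. 172.   9.]
scene stapler 0.93 [414. 316.  27.  56.] med [606. 385.  43.] top [590. 385.  45.] [126.  33.   7.]
top cap 0.67 [267. 261.  24.  24.] med [370.  19.  34.] top [370.  21.  37.] [65. 65. 11.]
top cap 0.56 [252. 209.  16.  19.] med [516.  58. 152.] top [517.  57. 154.] [49. 46.  8.]
top bottle 0.61 [255. 212.  29.  28.] med [498.  51. 111.] top [505.  51. 120.] [73. 71. 32.]
top rack 0.97 [267. 208.  66.  44.] med [528.  -4.   7.] top [534. -16.  66.] [127. 171.  53.]
top jar 0.67 [281. 202.  23.  22.] med [544. -19.  89.] top [545. -20.  92.] [66. 69. 11.]
top spray 0.74 [438. 188.  47.  31.] med [ 559. -460.  172.] top [ 557. -480.  242.] [81. 52.  9.]
top stapler 0.66 [153. 193.  15.  40.] med [578. 378.  42.] top [581. 383.  47.] [116.  31.   9.]
```

View pics/a.png

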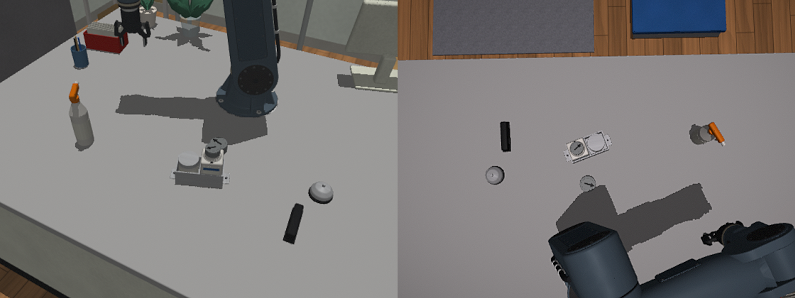

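Candidates: cap on the bottle (scene px 302,209; top px 252,209; top face z≈152, ~50 mm across), and a larger look-alike disc on the counter (scene 309,205; top 267,261; z≈37, ~65 mm). The first one matches the description. I'll move above it for a close look.

Emit:
{"name": "move_arm", "arguments": {"motion": "0.6 1 0 0 0 0 -1;0.6 1 0 0 0 0 -1;0.6 1 0 0 0 0 -1;0.6 1 0 0 0 0 -1;0.6 1 0 0 0 0 -1;0.6 1 0 0 0 0 -1;0.6 1 0 0 0 0 -1;0.6 1 0 0 0 0 -1;0.6 1 0 0 0 0 -1;0.6 1 0 0 0 0 -1;0.6 1 0 0 0 0 -1;0.6 1 0 0 0 0 -1", "force": 60}}

```text
t: 2.3
position: [375.5, -159.5, 404.8]
eef_rot: [0.98, 0.199, 0.0, 0.0]
ft_force: [-0.0, -0.4, 0.1]
width: 85.6
```

Emit:
{"name": "move_arm", "arguments": {"motion": "0.6 1 0 0 0 0 -1;0.6 1 0 0 0 0 -1;0.6 1 0 0 0 0 -1;0.6 1 0 0 0 0 -1;0.4 1 0 0 0 0 -1;0.4 1 0 0 0 0 -1;0.4 1 0 0 0 0 -1;0 1 0 0 0 0 -1;0 0.5 0 0 0 0 -1;0 0 0 0 0 0 -1"}}

```text
t: 3.55
position: [465.0, 52.4, 404.7]
eef_rot: [0.98, 0.2, -0.0, 0.0]
ft_force: [-1.4, -1.1, -0.3]
width: 85.0
```

```bash
python3 - <<'E'
from h import *
s=telemetry.observe(); print({k:np.round(s[k],3) for k in('t','q','position','eef_rot','ft_force','width')})
f=optics.grab_frame('wrist'); save('w1.png',f['img'],1.4)
print('cam',(-f['R'].T@np.array(f['t']).ravel()).round())
for q in('cap','bottle','jar','rack','mark'):
    for d in models.masks_of(q,f)[:3]:
      P=world(f,d['mask'])
      if len(P): t=P[P[:,2]>np.percentile(P[:,2],98)-6]; print(q,round(d['p'],2),np.round(d['extent']),'med',np.median(P,0).round(),'top',t.mean(0).round(1),np.ptp(t,0).round(), (t.max(0)+t.min(0))/2)
E
```

```text
{'t': np.float64(3.55), 'q': array([ 0.112,  0.147, -0.115,  1.309, -0.   ,  2.852]), 'position': array([465.   ,  52.424, 404.714]), 'eef_rot': array([ 0.98,  0.2 , -0.  ,  0.  ]), 'ft_force': array([-1.434, -1.071, -0.322]), 'width': np.float64(84.99)}
cam [527.  80. 374.]
cap 0.87 [308. 138.  84.  87.] med [517.  61. 153.] top [516.6  61.3 152.7] [52. 52.  7.] [515.87936752  60.98929375 152.22392936]
cap 0.76 [278. 269.  70.  71.] med [376.  26.  35.] top [371.2  24.2  34.8] [69. 69.  7.] [369.36499016  23.83566935  34.55647216]
cap 0.66 [308. 132. 103. 111.] med [527.  73. 112.] top [526.4  77.8 121.3] [63. 55. 37.] [517.66991328  64.4982897  134.35363073]
bottle 0.62 [308. 132. 106. 113.] med [527.  72. 112.] top [517.   65.5 149.9] [52. 52. 10.] [516.02731333  60.98929375 148.06837913]
jar 0.98 [409. 133. 104.  99.] med [546. -13.  90.] top [545.5 -15.8  90.4] [73. 73.  7.] [544.67023808 -16.57255628  89.46675225]
rack 0.71 [346. 132. 219. 112.] med [519.  11.  45.] top [553.9   4.9  60.4] [134. 187.  53.] [531.31587106  22.5491634   82.05543643]
rack 0.24 [307. 132. 107. 108.] med [527.  73. 112.] top [526.4  77.8 121.4] [63. 57. 36.] [517.66991328  63.30279606 134.38879936]
mark 0.63 [307. 132. 112. 114.] med [526.  72. 112.] top [515.5  60.9 149.9] [52. 52. 10.] [516.02731333  60.98929375 148.02647282]
```

View pics/w1.png

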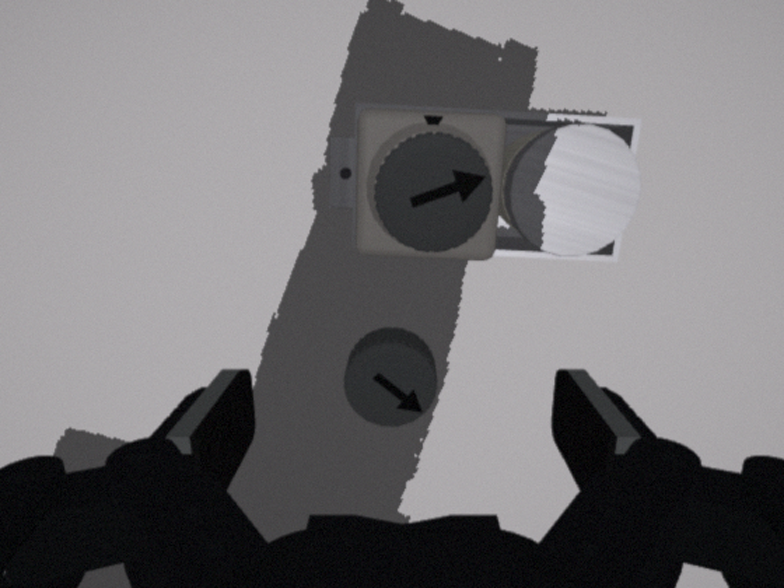

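The view shows the chosen bottle's cap at (432,190), with its arrow pointing right and slightly up. The mark is at (433,120), straight "up", about 1.24 rad anticlockwise of the arrow, which fits the 0.95–1.38 range. The larger look-alike lies on the counter at (390,378) with no bottle. Next I'll refine the angle and centre.

```bash
cat >> h.py <<'E'
def ray(f,uv,z):
    K=f['mtx'];R=f['R'];o=-R.T@np.array(f['t']).ravel()
    d=R.T@np.array([(uv[0]-K[0,2])/K[0,0],(uv[1]-K[1,2])/K[1,1],1]); return o+d*(z-o[2])/d[2]
def angles(f,cx,cy,zt):
    g=f['img'].max(2); H,W=g.shape; vv,uu=np.mgrid[:H,:W]
    c=proj(f,[cx,cy,zt]); r=np.linalg.norm(proj(f,[cx+20,cy,zt])-c)
    m=(np.hypot(uu-c[0],vv-c[1])<r*1.2); th=np.median(g[m])*0.6
    m&=g<th; n,l,st,_=cv2.connectedComponentsWithStats(m.astype('uint8')); k=1+st[1:,4].argmax()
    v,u=np.nonzero(l==k); A=np.array([ray(f,(a,b),zt)[:2] for a,b in zip(u,v)])
    ce=A.mean(0); _,_,V=np.linalg.svd(A-ce); d=V[0]; p=(A-ce)@d
    if (p**3).sum()>0 and 0: pass
    return len(A),ce,d,p.min(),p.max(),(p**3).mean(),th
E
python3 - <<'E'
from h import *
f=optics.grab_frame('wrist')
for d in models.masks_of('cap',f)[:1]:
    P=world(f,d['mask']); t=P[abs(P[:,2]-152)<4]; e=(np.percentile(t,[0.5,99.5],0).mean(0)); print('c',t.mean(0),e)
print(angles(f,516.2,61,152))
c=np.array([516.2,61])
# mark: darkest blob near predicted px
u0,v0=433/1.4,120/1.4; g=f['img'].max(2)
w=g[int(v0)-9:int(v0)+10,int(u0)-12:int(u0)+13]; print(w[::2,::2])
v,u=np.nonzero(w<45); uv=(u.mean()+int(u0)-12,v.mean()+int(v0)-9); M=ray(f,uv,114); print(len(u),uv,M,np.hypot(*(M[:2]-c)),np.arctan2(*(M[:2]-c)[::-1]))
# bottle body square orientation
d=models.masks_of('bottle',f)[0]; P=world(f,d['mask']); s=P[abs(P[:,2]-112)<4]; r=cv2.minAreaRect(s[:,:2].astype('float32')); print(r)
d=[x for x in models.masks_of('rack',f)][0]; P=world(f,d['mask']); s=P[abs(P[:,2]-60)<4]; print(cv2.minAreaRect(s[:,:2].astype('float32')))
E
```

```text
Traceback (most recent call last):
IndexError: index -1 is out of bounds for axis 0 with size 0
```

```bash
cat > m.py <<'E'
from h import *
f=optics.grab_frame('wrist')
P=world(f,np.ones((420,560),bool)); P=P[np.hypot(P[:,0]-516,P[:,1]-61)<65]
t=P[(abs(P[:,2]-152)<4)]; c,R=cv2.minEnclosingCircle(t[:,:2].astype('float32')); print('cap c',c,R,t.mean(0)); c=np.array(c)
print(angles(f,*c,152))
u0,v0=433/1.4,120/1.4; g=f['img'].max(2)
w=g[int(v0)-9:int(v0)+10,int(u0)-12:int(u0)+13]; print(w[::2,::2])
v,u=np.nonzero(w<45); uv=(u.mean()+int(u0)-12,v.mean()+int(v0)-9); M=ray(f,uv,114); print(len(u),uv,M,np.hypot(*(M[:2]-c)),np.arctan2(*(M[:2]-c)[::-1]))
s=P[abs(P[:,2]-112)<4]; print('bottle',cv2.minAreaRect(s[:,:2].astype('float32')))
E
python3 m.py
```

```text
cap c (515.8785400390625, 60.89901351928711) 26.371496200561523 [516.61452994  61.3391815  152.73069895]
(509, array([520.8624383,  54.8941613]), array([-0.670012  ,  0.74235026]), np.float64(-15.03420281809839), np.float64(18.07927947358389), np.float64(313.1654189871027), np.float64(30.599999999999998))
[[ 87  84  82  83  85  85  83  85  81  80  79  82  73]
 [ 83  80  79  80  80  83  81  82  84  88  85  86  86]
 [ 86  90  86  90  91  85  87  88  85  83  85  83  84]
 [ 95  93  70  53  51  56  57  57  70  85  93  97  92]
 [102  97  93  21  15  17  17  17  20  93  99  97  95]
 [102 100 102  58  16   9  18  14  62 100 101 102  99]
 [ 89  87  85  80  46  41  41  36  87  93  93 102 101]
 [ 85  85  89  85  91  88  85  86  87  86  85  85  88]
 [ 85  85  87  88  82  89  87  86  87  86  87  87  87]
 [ 85  79  92  64  58  74  77  55  59  77  82  80  85]]
56 (np.float64(307.875), np.float64(85.08928571428571)) [546.78547607  72.31680912 114.        ] 32.94851667977725 0.3538740846498463
bottle ((516.1201171875, 61.047794342041016), (75.2524185180664, 74.94447326660156), 20.544679641723633)
```

Emit:
{"name": "move_arm", "arguments": {"motion": "0.8 0.1 0 0 0 0 -1;0.8 0.14 0 0 0 0 -1;0.44 0.1 -0.6 0 0 0 -1;0 0 -0.8 0 0 0 -1;0 0 -0.8 0 0 0 -1;0 0 -0.8 0 0 0 -1;0 0 0 0 0 0 -1"}}

```text
t: 4.88
position: [515.2, 60.5, 327.9]
eef_rot: [0.98, 0.199, -0.002, -0.0]
ft_force: [0.3, 0.8, -0.1]
width: 85.5
```

```bash
python3 - <<'E'
from h import *
s=telemetry.observe(); print(s['t'],s['position'],s['ft_force'],s['moment'],s['width'],arm.tip_reach,s['q'])
f=optics.grab_frame('wrist'); save('w2.png',f['img'],1.2)
P=world(f,np.ones((420,560),bool)); t=P[(abs(P[:,2]-152)<3)&(np.hypot(P[:,0]-516,P[:,1]-61)<35)]; print(len(t),cv2.minEnclosingCircle(t[:,:2].astype('float32')),t.mean(0))
E
```

```text
4.875 [515.24030633  60.4894549  327.86041598] [ 0.2932461   0.77228526 -0.09747069] [-0.00193634 -0.00322272 -0.00220051] 85.48925604503603 173.4 [ 1.16867341e-01  2.79520471e-01 -1.43480394e-01  1.15107389e+00
 -6.65699854e-06  2.85775136e+00]
9877 ((516.0558471679688, 60.99561309814453), 26.520591735839844) [517.62355982  61.70134921 152.68024319]
```

View pics/w2.png

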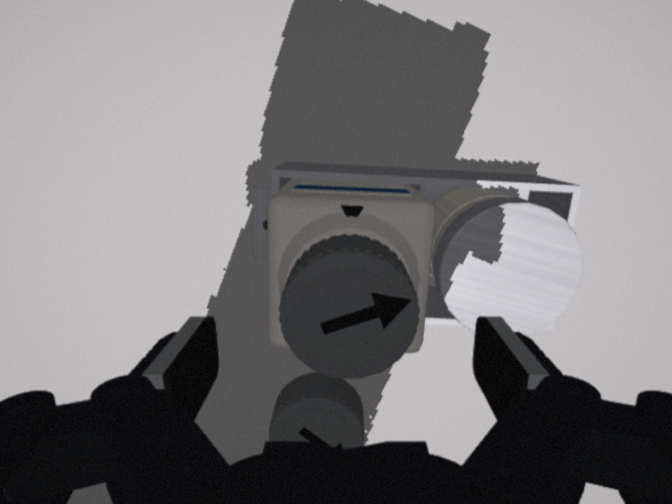

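Cap at (350,305), arrow tail (323,328) and tip (411,300), mark (352,210). The fingers straddle the cap. Lower and grip.

Emit:
{"name": "move_arm", "arguments": {"motion": "0.03 0.02 -0.5 0 0 0 -1;0 0 -0.46 0 0 0 -1;0 0 0 0 0 0 -1;0 0 0 0 0 0 1;0 0 0 0 0 0 1;0 0 0 0 0 0 1;0 0 0 0 0 0 1;0 0 0 0 0 0 1", "force": 70}}

```text
t: 5.92
position: [517.1, 61.0, 306.4]
eef_rot: [0.98, 0.199, 0.001, 0.0]
ft_force: [0.5, -2.6, 6.1]
width: 50.3
```

```bash
python3 - <<'E'
from h import *
s=telemetry.observe(); print(s['t'],s['position'],s['ft_force'],s['moment'],s['width'],arm.tip_reach)
f=optics.grab_frame('wrist'); save('w3.png',f['img'],1.2)
P=world(f,np.ones((420,560),bool)); t=P[(abs(P[:,2]-152)<5)&(np.hypot(P[:,0]-516,P[:,1]-61)<26)]; print(len(t),np.median(t,0))
A=ray(f,(323/1.2,328/1.2),152)
E
```

```text
5.925 [517.05789085  60.98525549 306.37829128] [ 0.48805835 -2.56355117  6.05187062] [-0.46284152  0.19103763 -0.01946967] 50.276538024047014 173.4
12807 [518.36200005  62.26417782 152.65845228]
```

View pics/w3.png

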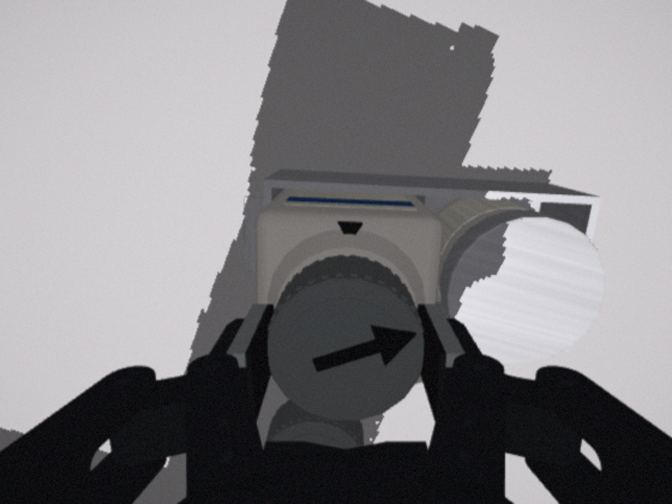

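Gripped: width 50 mm, cap top visible at (347,345) with the arrow still toward the right finger. Now press.

Emit:
{"name": "move_arm", "arguments": {"motion": "0 0 -0.15 0 0 0 1;0 0 -0.15 0 0 0 1;0 0 0 0 0 0 1;0 0 0 0 0 0 1"}}

```text
t: 6.48
position: [517.5, 60.9, 301.8]
eef_rot: [0.98, 0.199, 0.003, 0.001]
ft_force: [-12.0, -6.1, 48.7]
width: 50.1
```

```bash
python3 - <<'E'
from h import *
s=telemetry.observe(); print(s['t'],s['position'],s['ft_force'],s['moment'],s['width'],arm.tip_reach)
f=optics.grab_frame('wrist'); save('w4.png',f['img'],1.2)
P=world(f,np.ones((420,560),bool)); t=P[(abs(P[:,2]-150)<6)&(np.hypot(P[:,0]-516,P[:,1]-61)<24)]; print(len(t),np.median(t,0))
b=P[(abs(P[:,2]-112)<4)&(np.hypot(P[:,0]-516,P[:,1]-61)<60)];print(np.median(b,0))
E
```

```text
6.475 [517.45820039  60.92982311 301.76174907] [-12.00079973  -6.05854654  48.68628848] [-0.86726816  2.76813779 -0.03902752] 50.135180512917366 173.4
10972 [517.30841893  61.59028101 148.36666736]
[543.23465325  74.77137416 112.02976099]
```

Emit:
{"name": "move_arm", "arguments": {"motion": "0 0 -0 0 0 0 1;0 0 0.05 0 0 0.3 1;0 0 0 0 0 0.6 1;0 0 0 0 0 0.6 1;0 0 0 0 0 0.6 1;0 0 0 0 0 0.6 1;0 0 0 0 0 0.6 1;0 0 0 0 0 0.6 1;0 0 0 0 0 0.6 1;0 0 0 0 0 0.6 1;0 0 0 0 0 0.5 1;0 0 0 0 0 0 1"}}

```text
t: 8.02
position: [517.3, 61.3, 301.7]
eef_rot: [0.771, 0.636, 0.002, 0.001]
ft_force: [-6.0, -0.1, 28.7]
width: 50.0
```

```bash
python3 - <<'E'
from h import *
s=telemetry.observe(); print(s['t'],s['position'],s['eef_rot'],s['ft_force'],s['moment'],s['width'],s['q'])
f=optics.grab_frame('wrist'); save('w5.png',f['img'],1.2)
np.savez('w5.npz',**{k:f[k] for k in('img','z_map','mtx','R','t')})
P=world(f,np.ones((420,560),bool)); t=P[(abs(P[:,2]-149)<4)&(np.hypot(P[:,0]-516,P[:,1]-61)<27)]; print(len(t),np.median(t,0))
b=P[(abs(P[:,2]-112)<3)&(np.hypot(P[:,0]-516,P[:,1]-61)<60)];print(np.median(b,0),cv2.minAreaRect(b[:,:2].astype('float32')))
E
```

```text
8.025 [517.34462957  61.32919472 301.71953963] [0.77132899 0.63643391 0.00168349 0.00079953] [-6.03640689 -0.05644632 28.70932087] [0.10974725 1.60145807 0.26520807] 50.042148501164704 [ 1.17864937e-01  2.95183593e-01 -1.90568749e-01  1.08134737e+00
  4.78085465e-04  1.87972340e+00]
12809 [517.38376279  63.91743851 148.24398822]
[522.53102919  88.76349281 111.98138303] ((513.92578125, 66.41651916503906), (74.15287780761719, 63.99620819091797), 19.966012954711914)
```

View pics/w5.png

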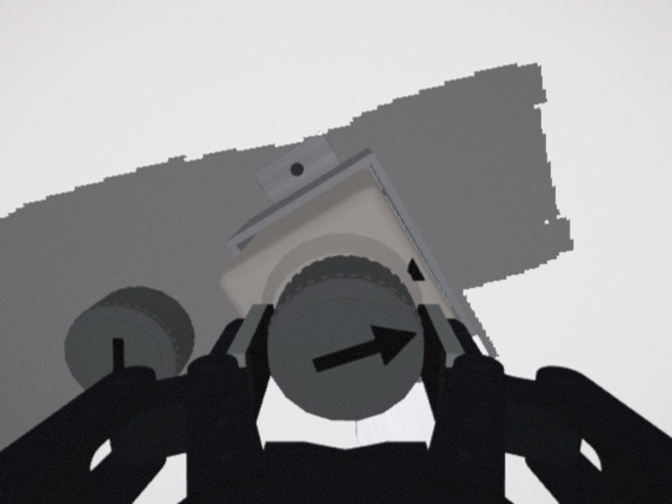

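The cap turned with the gripper: the arrow is still at tail (315,366), tip (416,334), and the mark is now at (416,270). Next, compute the remaining angle.

```bash
python3 - <<'E'
from h import *
f=dict(np.load('w5.npz'))
a=ray(f,(316/1.2,366/1.2),148.3);b=ray(f,(417/1.2,334/1.2),148.3);M=ray(f,(415/1.2,271/1.2),114)
d=b-a; print(a,b,'arrow',np.arctan2(d[1],d[0]),'mark',np.arctan2(M[1]-61.2,M[0]-516.6),M)
# arrow by segmentation
g=f['img'].max(2).astype(int); m=np.zeros(g.shape,'uint8'); cv2.ellipse(m,(int(347/1.2),int(350/1.2)),(57,45),0,0,360,1,-1)
print(np.percentile(g[m>0],[2,10,50,90]))
th=(np.percentile(g[m>0],2)+np.median(g[m>0]))/2
n,l,st,_=cv2.connectedComponentsWithStats(((g<th)&(m>0)).astype('uint8'));k=1+st[1:,4].argmax();v,u=np.nonzero(l==k);print(st[k])
A=np.array([ray(f,p,148.3)[:2] for p in zip(u,v)]);ce=A.mean(0);V=np.linalg.svd(A-ce)[2][0];V=V*np.sign(V@d[:2]);p=(A-ce)@V;print(ce,np.arctan2(V[1],V[0]),p.min(),p.max())
E
```

```text
[507.08268306  59.12981653 148.3       ] [540.64739347  64.04533143 148.3       ] arrow 0.14541519255760968 mark 0.35774012334273697 [546.86506307  72.51383678 114.        ]
[14. 19. 74. 78.]
[ 260  271   85   39 1273]
[524.50566198  62.10641616] 0.14850701315477996 -18.250041517139984 15.044413548169562
```

Emit:
{"name": "move_arm", "arguments": {"motion": "0 0 0 0 0 0.6 1;0 0 0 0 0 0.6 1;0 0 0 0 0 0 1;0 0 0 0 0 0 1"}}

```text
t: 8.57
position: [517.1, 61.4, 301.7]
eef_rot: [0.701, 0.713, 0.001, 0.001]
ft_force: [-8.3, 0.5, 29.8]
width: 50.2
```

```bash
cat > a.py <<'E'
from h import *
s=telemetry.observe(); print(s['t'],s['position'],s['ft_force'],s['moment'],s['width'])
f=optics.grab_frame('wrist'); save('w6.png',f['img'],1.2); d=np.array([np.cos(.36),np.sin(.36)])
P=world(f,np.ones((420,560),bool)); t=P[(abs(P[:,2]-151)<6)&(np.hypot(P[:,0]-516,P[:,1]-61)<24)]; zt=np.median(t,0)[2]; print(np.median(t,0))
g=f['img'].max(2).astype(int); m=np.zeros(g.shape,'uint8'); cv2.ellipse(m,(int(347/1.2),int(350/1.2)),(57,45),0,0,360,1,-1)
th=(np.percentile(g[m>0],2)+np.median(g[m>0]))/2
n,l,st,_=cv2.connectedComponentsWithStats(((g<th)&(m>0)).astype('uint8'));k=1+st[1:,4].argmax();v,u=np.nonzero(l==k)
A=np.array([ray(f,p,zt)[:2] for p in zip(u,v)]);ce=A.mean(0);V=np.linalg.svd(A-ce)[2][0];V=V*np.sign(V@d);p=(A-ce)@V;print(ce,'arrow',np.arctan2(V[1],V[0]),p.min(),p.max())
b=P[(abs(P[:,2]-112)<3)&(np.hypot(P[:,0]-516,P[:,1]-61)<60)];print(cv2.minAreaRect(b[:,:2].astype('float32')))
E
python3 a.py
```

```text
8.575 [517.13953561  61.35377908 301.70068466] [-8.34018526  0.54737374 29.84810776] [0.1298551  2.18249037 0.17091743] 50.184324490775424
[516.06832546  62.59858103 148.31649368]
[524.16053662  63.61956413] arrow 0.3553557202446519 -18.159891145041307 15.03679253043049
((515.6008911132812, 62.65248107910156), (74.16712951660156, 72.72837829589844), 21.753543853759766)
```

Aligned within about 0.02 rad. Lift slowly at first, watching the force.

Emit:
{"name": "move_arm", "arguments": {"motion": "0 0 0.1 0 0 0 1;0 0 0.1 0 0 0 1;0 0 0.1 0 0 0 1;0 0 0.1 0 0 0 1;0 0 0.1 0 0 0 1;0 0 0 0 0 0 1"}}

```text
t: 9.38
position: [516.8, 61.1, 311.9]
eef_rot: [0.701, 0.713, -0.0, -0.0]
ft_force: [-0.0, 0.2, -0.5]
width: 49.9
```

```bash
python3 a.py
```

```text
9.375 [516.75745185  61.09447669 311.9318456 ] [-0.04761326  0.19776192 -0.48446635] [ 0.07107713  0.01025136 -0.0412443 ] 49.871265090243526
[512.99739887  73.62737356 156.83713698]
[523.34179684  62.35489114] arrow 0.3569146076402792 -18.383721983482605 15.288791690580886
((511.94232177734375, 71.26213073730469), (74.21314239501953, 53.335052490234375), 20.38551902770996)
```

The load is only 0.5 N and the cap has risen, so it is free of the bottle. Continue up by about 65 mm.

Emit:
{"name": "move_arm", "arguments": {"motion": "0 0 0.2 0 0 0 1;0 0 0.2 0 0 0 1;0 0 0.3 0 0 0 1;0 0 0.4 0 0 0 1;0 0 0.4 0 0 0 1;0 0 0.4 0 0 0 1;0 0 0.4 0 0 0 1;0 0 0.3 0 0 0 1;0 0 0 0 0 0 1;0 0 0 0 0 0 1;0 0 0 0 0 0 1;0 0 0 0 0 0 1"}}

```text
t: 10.92
position: [516.8, 61.1, 376.7]
eef_rot: [0.701, 0.713, -0.0, -0.0]
ft_force: [-0.9, -0.3, -0.3]
width: 50.0
```

```bash
python3 - <<'E'
from h import *
s=telemetry.observe(); print(s['t'],s['position'],s['ft_force'],s['dq'],s['width'])
f=optics.grab_frame('wrist'); g=optics.grab_frame('scene'); save('w7.png',np.hstack([f['img'][100:],cv2.resize(g['img'][150:290,220:400],(411,320))]),0.8)
P=world(f,np.ones((420,560),bool)); n=np.hypot(P[:,0]-516,P[:,1]-61)
t=P[(P[:,2]>205)&(P[:,2]<240)&(n<24)]; print('cap top',len(t),np.median(t,0))
b=P[(abs(P[:,2]-112)<3)&(n<60)];print('shoulder',np.median(b,0),cv2.minAreaRect(b[:,:2].astype('float32')))
E
```

```text
10.925 [516.78946341  61.1367386  376.73642313] [-0.94899752 -0.32990877 -0.25365467] [ 0.00229119 -0.00136847  0.00259222 -0.00029554 -0.00165983  0.00024467] 49.96379705659898
cap top 10990 [515.999177    62.54629597 223.22659398]
shoulder [521.07096916  84.14797567 112.00761809] ((515.5923461914062, 61.831600189208984), (74.3273696899414, 73.71089172363281), 20.443090438842773)
```

View pics/w7.png

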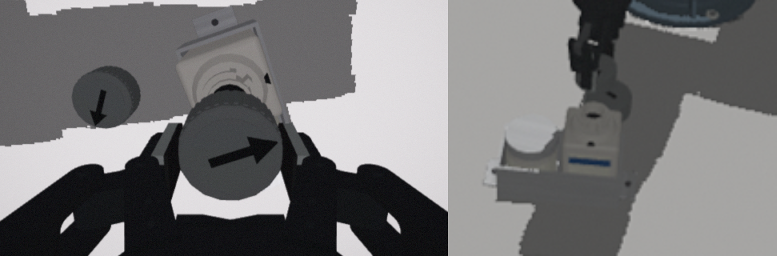

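The picture shows the cap in the gripper at (230,150), with the open neck behind it at (230,90) and the bottle upright in the rack (scene crop, around (590,140)). The cap underside is at about 198 mm and the mouth at 142 mm.

```bash
python3 -c "
from h import *
print(ticket.job_done())"
```

```text
the job is handed in; nothing more can be done
None
```

The cap is off the square bottle, and I handed the job in at about 11 s with the gripper still holding it above the open mouth.

- **Press:** I gripped the cap (the smaller of the two look-alikes) at 70 N. I pressed it until it bottomed, about 4.4 mm down. The force peaked at 49 N, and I eased it to about 29 N for the turn.
- **Turn:** I turned it about 69° anticlockwise in two stages. The arrow ended at 0.355 rad against the mark at about 0.358 rad.
- **Lift:** It came off with no pull: 0.5 N on the wrist after the first 10 mm.
- **Final state:** The cap's underside is about 56 mm above the mouth, and the cap is centred within about 2 mm of the bottle axis. It is level and still.
- **Bottle:** Its shoulder is still at 112 mm and its body is within about 1 mm of where it started, upright in the rack.

No check failed, and I saw no contact with the jar, bell, spray bottle or stapler. I did not re-measure the positions of those four afterwards. One reading disagreed slightly: the bottle's yaw estimate varied between 20.0° and 21.8° when it was partly hidden, which is well inside the tolerance.

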